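Stack a sprocket set on the hub stand

ROBOT

A 7-joint arm with a two-finger parallel gripper is mounted at the origin on a cart in front of the work surface, level with it; the furniture and walls round the work are solid. World frame = base frame: x ahead of the robot, y to its left, z up, the work surface at z = 0. Lengths are in m, angles in rad, forces in N, time in s.
With the tool pointing down it reaches from about 0.4 to 0.85 m from the base axis. Payload 10.4 kg.
Tool frame: the origin (TCP) lies on the centre line of the jaws, within the pads' length; the fingertips stand 8 mm ahead of it and the grasp point (between the pads) lies 11 mm behind it; z points along the fingers, y is the direction in which the jaws open and shut (so a half turn about z gives the same grasp; the last joint's range is limited). The gripper opens to 87 mm and grips with 3 to 60 N. Pads are 19 mm wide; open, the fingers measure 117 mm over their backs; the gripper's body (75 mm by 190 mm) begins 51 mm behind the grasp point.
Start: joints at [1.224, 0.332, -0.065, 1.46, 0.022, 1.35, -0.088], TCP at [0.199, -0.593, 0.231] pointing down, gripper open.
Joint ranges: [-2.6, 2.6], [-0.5, 2.12], [-1.47, 1.34], [0.16, 2.42], [-1.27, 4.41], [0.06, 2.06], [-2.6, 2.6]. Speed limits (rad/s): [2.22, 2.22, 2.79, 2.79, 3.14, 3.14, 3.14].

INTERFACE

Orientations are given as a unit quaternion [w, x, y, z].
In Python, from workcell import r gives the robot as it stands.
- The arm moves only by the tool play_rows, never from a script. Its arguments are lists of equal length, an entry for each row: "travel": the shift along the world's x, y, z as a fraction of full scale, a list of three; "angular": the turn, a rotation vector about the world's x, y, z as a fraction of full scale, a list of three; "hand": the finger opening in mm, from 0 to 87. In form: {"travel": [[dx, dy, dz], ...], "angular": [[rx, ry, rz], ...], "hand": [hand, ...]}. A call has 1 to 5 rows; each row shifts and turns the pose as measured when the row begins; what a row does not reach is not made up. Full scale, the value 1, is 30 mm for a shift and 0.08 rad for a turn. A row lasts 1/8 s, in which the tool goes at most 62.5 mm and 10.7 degrees, less where a joint would pass 70% of its speed; a pose out of reach is approached as far as the arm can. A call with a number of a shift or a turn outside -1 to 1 is refused whole. A call with a gripper value outside its range is refused whole. The fingers move at their own pace and stop on an object; the grip force is fixed at half the most. Time passes only in rows, so rows that do not move let the fingers close. It gives the time, the measured TCP pose, the force and the opening at its end, in the units of the state.
- r.get_obs(): the state, without advancing time (a new reading comes with each control period).
- r.capture(name): name is "side" or "top" or "wrist"; returns a dict with "color" (400x640x3 uint8, red, green, blue), "depth" (400x640 float32, m along the optical axis (not along the pixel's ray), 0 where there is no reading), "intrinsics" (3x3 intrinsics, pixels), "cam_to_world" (4x4, takes a point from camera to world coordinates). Camera axes: x right, y up, looking along -z (the intrinsics and any distortion apply to the point x, -y, -z); pixel columns grow to the right and rows downward; lengths in m; the calibration is good to about 2 mm. A picture is of the moment at which its call begins.
- r.hand_in(): hands the job in, once; it reports no verdict.
The state is a dict: "t": time; "q": joint angles; "qvel": joint speeds; "effort": joint torques, N m; "eef_pos": TCP position; "tcp_rot": TCP orientation; "ft_force": force on the tool from outside, world axes, zero at the start; "moment": the same for the moment, N m; "gripper_width": opening from 0.0 (shut) to 1.0 (fully open).
Only numpy, scipy, OpenCV 4.12 (cv2) and the standard library are available. Lean on these libraries where they do the work, as an engineer would, in place of code of your own. Each camera call takes 0.05 s, during which the arm holds its last target. There are 200 camera calls.

TASK

Build up the sprocket set on the splined post of the hub stand: first the large sprocket, then the plain spacer sleeve, then the small sprocket, and the hex lock nut on top, each slid over the post and lying flat on the one below. The nut only needs to be set on, not turned. Leave the black cup and the red lockring tool where they are.

Things in the scene. Friction and masses are not known exactly. Their poses are not given: they have to be found in the camera images.
- hub_stand: fixed bench stand: round dark foot 90 mm across and 12 mm high, on it a bare metal shoulder 46 mm across up to 24 mm, then a splined upright post 30 mm across up to 76 mm, tapering to 18 mm across at its end 82 mm above the bench. Origin at the centre of the underside, z up along the post
- stand_seat (a point): the point on the post's axis at the level of the shoulder's top face, 24 mm above the stand's underside, where the lowest part comes to rest; z up
- large_sprocket: loose steel 14-tooth sprocket lying flat, 62 mm across the tooth tips, with a round 34 mm bore; a boss 41 mm across and 9 mm high below, the 6 mm thick toothed plate above it (from 9 to 15 mm), 15 mm high in all, about 0.1 kg. Origin at the centre of the underside, on the bore's axis, z up
- spacer_sleeve: loose plain aluminium sleeve (short tube) standing on its end, 42 mm outside diameter, 34 mm bore, 14 mm high, about 0.05 kg; either end may be down. Origin at the centre of the underside, z up along the bore
- small_sprocket: loose steel 11-tooth sprocket lying flat, 50 mm across the tooth tips, with a round 34 mm bore; a boss 41 mm across and 7 mm high below, the 5 mm thick toothed plate above it (from 7 to 12 mm), 12 mm high in all, about 0.07 kg. Origin at the centre of the underside, on the bore's axis, z up
- hex_lock_nut: loose steel hexagonal nut lying flat, 46 mm across flats (53 mm across corners), smooth 34 mm bore, 12 mm high, about 0.08 kg. Origin at the centre of the underside, z up; its x axis points through the middle of a flat, flats every 60 degrees
- black_cup: bystander: small open black cup, 57 mm across the rim, 50 mm high, stands loose on the bench. Origin at the centre of the underside
- lockring_tool: bystander: red star-shaped lockring tool, 66 x 68 mm, 30 mm high, lies loose on the bench. Origin at the centre of the underside
Not all that is in view belongs to the job. Leave any blue look-alike of the hex_lock_nut alone.

How it is judged:
On the way, in this order (a step that is already met when the one before it is completed fails the run):
1. the large sprocket is seated on the stand's shoulder (horizontal distance between large_sprocket and stand_seat below 0.005 m and z of large_sprocket in the frame of stand_seat between -0.003 and 0.003 m and angle between large_sprocket's own z axis and vertical below 0.1 rad), for 0.2 s.
2. the spacer sleeve is on the post, resting on the large sprocket (horizontal distance between spacer_sleeve and stand_seat below 0.005 m and z of spacer_sleeve in the frame of stand_seat between 0.012 and 0.018 m and angle between spacer_sleeve's own z axis and vertical below 0.1 rad), for 0.2 s.
3. the small sprocket is on the post, resting on the sleeve (horizontal distance between small_sprocket and stand_seat below 0.005 m and z of small_sprocket in the frame of stand_seat between 0.026 and 0.032 m and angle between small_sprocket's own z axis and vertical below 0.1 rad), for 0.2 s.
4. the hex lock nut is on the post, resting on the small sprocket (horizontal distance between hex_lock_nut and stand_seat below 0.005 m and z of hex_lock_nut in the frame of stand_seat between 0.038 and 0.044 m and angle between hex_lock_nut's own z axis and vertical below 0.1 rad), for 0.2 s.
At the end, for the whole second after the job is handed in: On the stand's post, from the bottom up: large sprocket on the shoulder, spacer sleeve, small sprocket, hex lock nut; each centred on the post within 5 mm, its underside within 3 mm of 0, 15, 29 and 41 mm above the shoulder, flat within 0.1 rad, released and at rest (under 0.02 m/s) (all of step 1 and all of step 2 and all of step 3 and all of step 4 and linear speed of each of large_sprocket, spacer_sleeve, small_sprocket, hex_lock_nut below 0.02 m/s); the robot touches nothing.
It fails at once if the black cup is pushed more than 30 mm away or tipped over (distance of black_cup from where it was at the start of the episode above 0.03 m or angle between black_cup's own z axis and vertical above 0.5 rad).
It fails at once if the lockring tool is pushed more than 30 mm away or tipped over (distance of lockring_tool from where it was at the start of the episode above 0.03 m or angle between lockring_tool's own z axis and vertical above 0.5 rad).
It also fails if it takes over 99 s, if anything falls off the work surface, if the arm or the gripper's body presses on something with over 40 N, if the wrist force passes 120 N, or if a joint passes its speed limit or range.

## Working session

There is one attempt and no reset: what is moved stays moved. The work goes in short steps, Python scripts to look and compute and a tool call to move; the robot and the scene stay as the last step left them, time stands still between calls to the robot, and variables do not carry over. Pictures are saved under pics/ and viewed, about 12 in all and at most 16, crops included, and the job is handed in when it is done.

Besides the shell and the picture viewer there is one more tool, called in YAML: its name, and indented under it one key for each argument. play_rows: Moves the arm, as the interface text tells. Its arguments: {"type":"object","properties":{"travel":{"type":"array","items":{"type":"array","items":{"type":"number","minimum":-1,"maximum":1}}},"angular":{"type":"array","items":{"type":"array","items":{"type":"number","minimum":-1,"maximum":1}}},"hand":{"type":"array","items":{"type":"number"}}},"required":["travel","angular","hand"]}

```bash
mkdir -p pics; cat > h.py <<'E'
import numpy as np, cv2
from workcell import r
def cap(n):
    c=r.capture(n); return c
def cloud(c):
    K=np.array(c["intrinsics"]);d=c["depth"];v,u=np.mgrid[:d.shape[0],:d.shape[1]]
    P=np.stack([(u-K[0,2])/K[0,0]*d,-(v-K[1,2])/K[1,1]*d,-d],-1)
    T=np.array(c["cam_to_world"]);return P@T[:3,:3].T+T[:3,3]
def ray(c,u,v,z):
    K=np.array(c["intrinsics"]);T=np.array(c["cam_to_world"])
    d=T[:3,:3]@np.array([(u-K[0,2])/K[0,0],-(v-K[1,2])/K[1,1],-1]);o=T[:3,3]
    return o+d*(z-o[2])/d[2]
def save(c,n): cv2.imwrite("pics/"+n+".png",c["color"][:,:,::-1])
E
python3 - <<'E'
from h import *
o=r.get_obs();print({k:np.round(v,3) for k,v in o.items()})
for n in("top","side","wrist"):
    c=cap(n);save(c,n+"0");np.savez("pics/%s0"%n,**c);print(n,np.round(c["intrinsics"],1).tolist(),np.round(c["cam_to_world"],3).tolist())
E
```

```text
{'t': np.float64(0.0), 'q': array([ 1.224,  0.333, -0.065,  1.461,  0.022,  1.35 , -0.088]), 'qvel': array([-0.001, -0.001, -0.001, -0.003, -0.   , -0.003, -0.001]), 'effort': array([ 1.0000e-03, -6.2327e+01,  2.5000e-02, -3.8990e+01, -6.1000e-02,
        4.0000e-02,  0.0000e+00]), 'eef_pos': array([ 0.199, -0.592,  0.23 ]), 'tcp_rot': array([-0.001,  0.987,  0.161, -0.   ]), 'ft_force': array([ 0.376, -0.101, -0.008]), 'moment': array([ 0.004,  0.015, -0.012]), 'gripper_width': np.float64(0.998)}
top [[366.3, 0.0, 320.4], [0.0, 366.3, 205.1], [0.0, 0.0, 1.0]] [[-0.012, 0.999, -0.038, 0.475], [-1.0, -0.013, -0.026, 0.015], [-0.026, 0.038, 0.999, 1.033], [0.0, 0.0, 0.0, 1.0]]
side [[423.8, 0.0, 321.0], [0.0, 423.8, 199.4], [0.0, 0.0, 1.0]] [[0.999, 0.02, -0.026, 0.526], [-0.033, 0.568, -0.823, -0.734], [-0.002, 0.823, 0.568, 0.568], [0.0, 0.0, 0.0, 1.0]]
wrist [[330.8, 0.0, 318.3], [0.0, 330.8, 202.7], [0.0, 0.0, 1.0]] [[0.318, 0.918, 0.236, 0.262], [-0.948, 0.308, 0.078, -0.57], [-0.001, -0.248, 0.969, 0.386], [0.0, 0.0, 0.0, 1.0]]
```

View pics/top0.png

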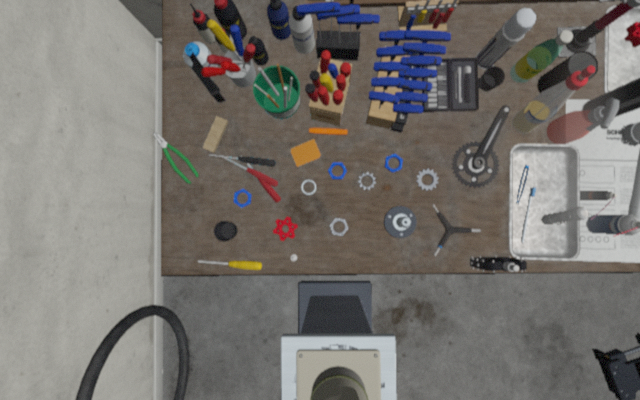

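View pics/side0.png

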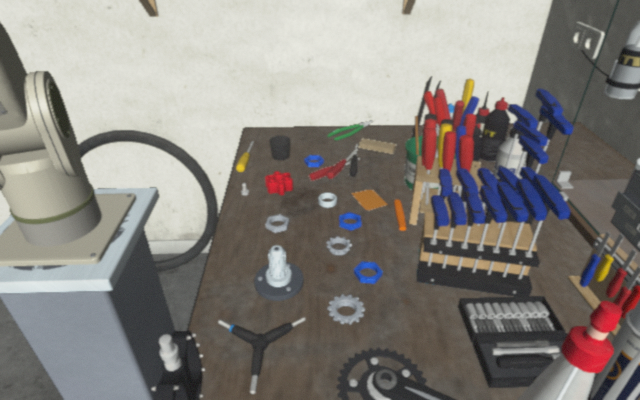

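The top view shows the stand at (401,222), the large sprocket at (428,180), the small sprocket at (367,181), the sleeve at (309,187), the steel nut at (339,227), the red tool at (285,229) and the cup at (226,231). The blue nuts are look-alikes. The side view agrees. Next I measure their positions.

```bash
cat > m.py <<'E'
from h import *
C={n:dict(np.load("pics/%s0.npz"%n)) for n in("top","side")}
S={"large":((428,180),(347,309),.015),"small":((367,181),(339,245),.012),"sleeve":((309,187),(328,200),.014),"nut":((339,227),(277,223),.012)}
for n,s in S.items():
    for k,cn in enumerate(("top","side")):
        c=C[cn];im=c["color"];u,v=s[k];R=16 if k==0 else 24
        hsv=cv2.cvtColor(im,cv2.COLOR_RGB2HSV)
        m=((hsv[...,2]>115)&(hsv[...,1]<55)).astype(np.uint8);w=np.zeros_like(m);w[v-R:v+R,u-R:u+R]=1
        m&=w
        cs,_=cv2.findContours(m,cv2.RETR_EXTERNAL,cv2.CHAIN_APPROX_NONE);b=max(cs,key=cv2.contourArea)
        (x,y),rad=cv2.minEnclosingCircle(b)
        M=cv2.moments(cv2.convexHull(b));cx,cy=M["m10"]/M["m00"],M["m01"]/M["m00"]
        P=cloud(c)[v-R:v+R,u-R:u+R][m[v-R:v+R,u-R:u+R]>0]
        pts=np.array([ray(c,*p[0],s[2]) for p in b])
        print(n,cn,"px",round(cx,1),round(cy,1),"hull@top",ray(c,cx,cy,s[2]).round(4),"ext",np.ptp(pts,0).round(3)[:2],"bboxmid",((pts.max(0)+pts.min(0))/2).round(4)[:2],"z med/max",np.median(P[:,2]).round(4),P[:,2].max().round(4))
# stand from depth
for cn in C:
    P=cloud(C[cn]).reshape(-1,3)
    q=P[(abs(P[:,0]-.43)<.12)&(abs(P[:,1]+.2)<.12)]
    for a,b in((.003,.0135),(.018,.03),(.035,.074),(.074,.09)):
        t=q[(q[:,2]>a)&(q[:,2]<b)]; 
        if len(t): print(cn,a,len(t),t.min(0).round(4),t.max(0).round(4),t.mean(0).round(4))
    for u,v in {"top":[(401,222),(226,231),(285,229),(337,171),(394,162)],"side":[(276,250),(280,148),(280,183),(350,221),(368,272)]}[cn]: print(cn,u,v,cloud(C[cn])[v,u].round(3))
c=cv2.resize(C["top"]["color"][150:250,210:450],None,fx=3.3,fy=3.3,interpolation=2)
cv2.imwrite("pics/crop.png",c[:,:,::-1])
E
python3 m.py
```

```text
large top px 427.4 179.0 hull@top [ 0.5821 -0.2551  0.015 ] ext [0.061 0.058] bboxmid [ 0.5822 -0.2554] z med/max 0.0141 0.0194
large side px 345.9 308.9 hull@top [ 0.5825 -0.2575  0.015 ] ext [0.062 0.065] bboxmid [ 0.5819 -0.2565] z med/max 0.0148 0.5676
small top px 366.7 180.7 hull@top [ 0.5803 -0.0879  0.012 ] ext [0.053 0.047] bboxmid [ 0.5807 -0.0874] z med/max 0.0107 1.0326
small side px 338.5 245.2 hull@top [ 0.5812 -0.0921  0.012 ] ext [0.05  0.058] bboxmid [ 0.5816 -0.0921] z med/max 0.0101 0.5676
sleeve top px 308.3 186.6 hull@top [0.5658 0.075  0.014 ] ext [0.042 0.045] bboxmid [0.5661 0.0759] z med/max 0.0053 0.0196
sleeve side px 327.1 199.6 hull@top [0.5654 0.0657 0.014 ] ext [0.042 0.065] bboxmid [0.5657 0.0653] z med/max 0.0075 0.0165
nut top px 338.7 226.6 hull@top [ 0.4534 -0.0081  0.012 ] ext [0.05  0.053] bboxmid [ 0.4523 -0.0077] z med/max 0.0106 1.0326
nut side px 276.6 223.0 hull@top [ 0.4539 -0.0154  0.012 ] ext [0.049 0.063] bboxmid [ 0.4535 -0.0145] z med/max 0.01 0.5676
top 0.003 923 [ 0.3191 -0.3196  0.003 ] [ 0.5493 -0.0806  0.0135] [ 0.4468 -0.1941  0.
[... 298 characters left out ...]
5 -0.168  0.078]
top 226 231 [0.444 0.31  0.001]
top 285 229 [ 0.448  0.143 -0.001]
top 337 171 [ 0.61  -0.006  0.003]
top 394 162 [ 0.634 -0.167 -0.002]
side 0.003 1201 [ 0.3446 -0.3193  0.003 ] [ 0.5458 -0.0895  0.0135] [ 0.4607 -0.2192  0.0107]
side 0.018 344 [ 0.4069 -0.3194  0.018 ] [ 0.4893 -0.1632  0.0299] [ 0.46   -0.2217  0.0225]
side 0.035 284 [ 0.4522 -0.1954  0.035 ] [ 0.482  -0.178   0.0739] [ 0.468  -0.1893  0.0548]
side 0.074 163 [ 0.453  -0.1944  0.0742] [ 0.4811 -0.1694  0.0845] [ 0.4673 -0.1833  0.0798]
side 276 250 [ 0.466 -0.18   0.081]
side 280 148 [0.449 0.273 0.04 ]
side 280 183 [0.456 0.114 0.031]
side 350 221 [ 0.613 -0.002  0.003]
side 368 272 [ 0.633 -0.158  0.001]
```

View pics/crop.png

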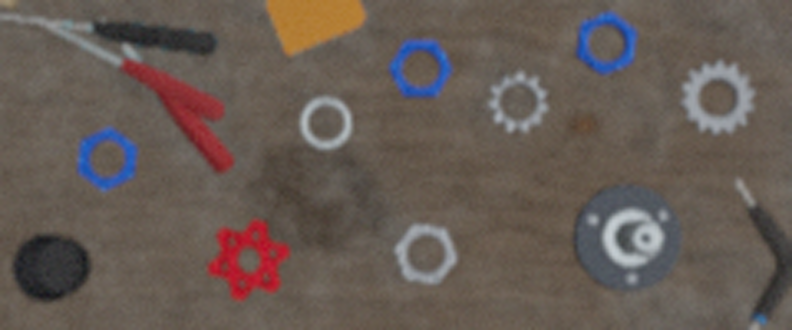

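play_rows:
  travel:
    - [1, 0.85, 0]
    - [1, 0.85, 0]
    - [1, 0.85, 0]
    - [1, 0.85, 0]
    - [1, 0.85, 0]
  angular:
    - [0, 0, -1]
    - [0, 0, -1]
    - [0, 0, -1]
    - [0, 0, -1]
    - [0, 0, 0]
  hand: [87, 87, 87, 87, 87]

```text
t: 0.78
eef_pos: [0.3486, -0.4623, 0.228]
tcp_rot: [-0.002, 1.0, -0.007, -0.001]
ft_force: [0.9, -1.0, -0.0]
gripper_width: 1.003
```

play_rows:
  travel:
    - [1, 0.88, 0]
    - [1, 0.88, 0]
    - [1, 0.88, 0]
    - [1, 0.88, 0]
    - [1, 0.88, 0]
  angular:
    - [0, 0, 0]
    - [0, 0, 0]
    - [0, 0, 0]
    - [0, 0, 0]
    - [0, 0, 0]
  hand: [87, 87, 87, 87, 87]

```text
t: 1.4
eef_pos: [0.5023, -0.3252, 0.227]
tcp_rot: [-0.002, 1.0, -0.007, -0.002]
ft_force: [0.1, -0.2, 0.1]
gripper_width: 0.997
```

play_rows:
  travel:
    - [0.93, 0.83, -1]
    - [0.93, 0.83, -1]
    - [0.9, 0.83, -1]
    - [0, 0, 0]
  angular:
    - [0, 0, 0]
    - [0, 0, 0]
    - [0, 0, 0]
    - [0, 0, 0]
  hand: [87, 87, 87, 87]

```text
t: 1.9
eef_pos: [0.5892, -0.2441, 0.1334]
tcp_rot: [-0.003, 1.0, -0.005, -0.002]
ft_force: [-0.3, -0.0, -0.1]
gripper_width: 0.997
```

```bash
python3 - <<'E'
from h import *
c=cap("wrist");save(c,"w1");np.savez("pics/w1",**c);o=r.get_obs();print(o["eef_pos"],o["tcp_rot"])
E
```

```text
[ 0.58885266 -0.24642847  0.13503772] [-0.00185433  0.99997826 -0.00616373 -0.00142938]
```

View pics/w1.png

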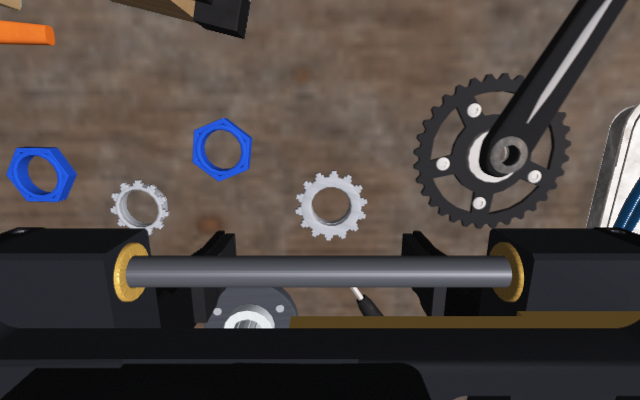

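The large sprocket is at (331,205) and the crank spider is near it at (490,150). I refine the sprocket position and check the crank's height.

```bash
cat >> h.py <<'E'
def find(c,u,v,R,z,vmin=115,smax=55,out=None):
    hsv=cv2.cvtColor(c["color"],cv2.COLOR_RGB2HSV)
    m=((hsv[...,2]>vmin)&(hsv[...,1]<smax)).astype(np.uint8);w=np.zeros_like(m);w[max(0,v-R):v+R,max(0,u-R):u+R]=1;m&=w
    cs,_=cv2.findContours(m,cv2.RETR_CCOMP,cv2.CHAIN_APPROX_NONE)
    cs=sorted(cs,key=cv2.contourArea)[::-1]
    for b in cs[:2]:   # outer, then bore
        p=np.array([ray(c,*q[0],z)[:2] for q in b],np.float32)*1000
        h=cv2.convexHull(p);M=cv2.moments(h);(x,y),rd=cv2.minEnclosingCircle(p)
        print("hull",round(M["m10"]/M["m00"],1),round(M["m01"]/M["m00"],1),"circ",round(x,1),round(y,1),"D",round(2*rd,1),"ext",np.ptp(p,0).round(1))
E
python3 - <<'E'
from h import *
c=dict(np.load("pics/w1.npz"));find(c,331,205,48,.015)
c0=dict(np.load("pics/top0.npz"));find(c0,428,180,16,.015)
P=cloud(c0)
for (y0,y1) in((-.30,-.32),(-.32,-.34),(-.34,-.36),(-.36,-.38),(-.38,-.4)):
    q=P.reshape(-1,3);q=q[(q[:,1]<y0)&(q[:,1]>y1)&(q[:,0]>.5)&(q[:,0]<.68)&(q[:,2]>.008)];print(y0,len(q),q.max(0).round(3) if len(q) else"",q.min(0).round(3) if len(q) else "")
q=cloud(c);s=q[195:215,306:312].reshape(-1,3);print("z",np.median(s,0).round(4))
s=q[310:328,225:272].reshape(-1,3);print("stand",s.min(0),s.max(0))
E
```

```text
hull 582.0 -253.6 circ 581.9 -253.6 D 62.8 ext [61.3 61.8]
hull 582.7 -254.4 circ 582.1 -254.1 D 35.8 ext [35.6 34.3]
hull 582.2 -255.0 circ 582.1 -255.1 D 63.9 ext [61.2 57.9]
hull 582.1 -254.8 circ 582.0 -254.7 D 36.0 ext [33.5 33.3]
-0.3 0  
-0.32 2 [ 0.624 -0.328  0.01 ] [ 0.612 -0.328  0.009]
-0.34 2 [ 0.665 -0.346  0.01 ] [ 0.581 -0.354  0.008]
-0.36 54 [ 0.662 -0.369  0.028] [ 0.598 -0.38   0.008]
-0.38 150 [ 0.671 -0.38   0.032] [ 0.572 -0.4    0.008]
z [ 0.5841 -0.2345  0.0163]
stand [ 0.47026996 -0.24511597  0.01250252] [ 0.65683686 -0.15291162  0.28893279]
```

play_rows:
  travel:
    - [-0.1, -0.1, -0.9]
    - [-0.1, -0.1, -0.9]
    - [-0.05, -0.05, -0.9]
    - [0, 0, -0.9]
    - [0, 0, 0]
  angular:
    - [0, 0, 0]
    - [0, 0, 0]
    - [0, 0, 0]
    - [0, 0, 0]
    - [0, 0, 0]
  hand: [87, 87, 87, 87, 87]

```text
t: 2.58
eef_pos: [0.5794, -0.2628, 0.0296]
tcp_rot: [0.002, 1.0, -0.01, 0.001]
ft_force: [0.9, -0.2, 0.2]
gripper_width: 1.0
```

```bash
python3 - <<'E'
from h import *
for i in range(3):
    o=r.get_obs();print(o["t"],o["eef_pos"].round(4),o["tcp_rot"].round(4),o["ft_force"].round(2))
E
```

```text
2.575 [ 0.5794 -0.2628  0.0296] [ 0.0016  0.9999 -0.0105  0.001 ] [ 0.92 -0.23  0.2 ]
2.575 [ 0.5794 -0.2628  0.0296] [ 0.0016  0.9999 -0.0105  0.001 ] [ 0.92 -0.23  0.2 ]
2.575 [ 0.5794 -0.2628  0.0296] [ 0.0016  0.9999 -0.0105  0.001 ] [ 0.92 -0.23  0.2 ]
```

play_rows:
  travel:
    - [0.08, 0.28, -0.3]
    - [0, 0, 0]
  angular:
    - [0, 0, 0.2]
    - [0, 0, 0]
  hand: [87, 87]

```text
t: 2.82
eef_pos: [0.583, -0.2553, 0.023]
tcp_rot: [0.002, 1.0, -0.003, 0.003]
ft_force: [-0.3, -0.6, -0.1]
gripper_width: 1.002
```

play_rows:
  travel:
    - [0, 0, -0.1]
    - [0, 0, 0]
  angular:
    - [0, 0, 0]
    - [0, 0, 0]
  hand: [87, 87]

```text
t: 3.08
eef_pos: [0.5839, -0.2557, 0.0214]
tcp_rot: [0.003, 1.0, -0.002, 0.004]
ft_force: [-0.2, 0.9, -0.1]
gripper_width: 1.0
```

play_rows:
  travel:
    - [-0.05, 0.03, -0.3]
    - [0, 0, 0]
  angular:
    - [0, 0, 0]
    - [0, 0, 0]
  hand: [87, 87]

```text
t: 3.32
eef_pos: [0.5823, -0.2549, 0.012]
tcp_rot: [0.003, 1.0, -0.003, 0.004]
ft_force: [0.9, 0.2, -0.0]
gripper_width: 1.004
```

Close the fingers.

play_rows:
  travel:
    - [0, 0, 0]
    - [0, 0, 0]
    - [0, 0, 0]
    - [0, 0, 0]
    - [0, 0, 0]
  angular:
    - [0, 0, 0]
    - [0, 0, 0]
    - [0, 0, 0]
    - [0, 0, 0]
    - [0, 0, 0]
  hand: [50, 40, 40, 40, 40]

```text
t: 3.95
eef_pos: [0.5824, -0.2549, 0.012]
tcp_rot: [0.003, 1.0, -0.003, 0.004]
ft_force: [0.7, 0.0, -0.5]
gripper_width: 0.702
```

play_rows:
  travel:
    - [0, 0, 0.5]
    - [0, 0, 0.9]
    - [0, 0, 0.9]
    - [0, 0, 0.9]
    - [0, 0, 0.5]
  angular:
    - [0, 0, 0]
    - [0, 0, 0]
    - [0, 0, 0]
    - [0, 0, 0]
    - [0, 0, 0]
  hand: [40, 40, 40, 40, 40]

```text
t: 4.58
eef_pos: [0.5817, -0.2546, 0.1291]
tcp_rot: [0.003, 1.0, -0.002, 0.004]
ft_force: [0.1, 0.3, -0.9]
gripper_width: 0.702
```

```bash
python3 - <<'E'
from h import *
# foot, shoulder and post end by rays at known heights
for cn,(u,v),R in(("top",(401,222),22),("side",(279,278),30)):
    c=dict(np.load("pics/%s0.npz"%cn));im=c["color"]
    hsv=cv2.cvtColor(im,cv2.COLOR_RGB2HSV)
    print(cn,"foot hsv",hsv[v+(13 if cn=="top" else 12),u-(0 if cn=="top" else 18)],"wood",hsv[v+R,u-R])
    lab=cv2.cvtColor(im,cv2.COLOR_RGB2LAB).astype(int)
    m=np.zeros(im.shape[:2],np.uint8);s=(slice(v-R,v+R),slice(u-R,u+R))
    bl=lab[...,2]-128   # wood is yellowish, foot/metal bluish-neutral
    m[s]=(bl[s]<1);m=cv2.morphologyEx(m,cv2.MORPH_OPEN,np.ones((3,3)))
    cs,_=cv2.findContours(m,cv2.RETR_EXTERNAL,cv2.CHAIN_APPROX_NONE);b=max(cs,key=cv2.contourArea)
    p=np.array([ray(c,*q[0],.012)[:2] for q in b],np.float32)*1000
    (x,y),rd=cv2.minEnclosingCircle(p);e=cv2.fitEllipse(p);print("foot circ",x,y,2*rd,"fit",e)
    P=cloud(c);z=P[...,2];near=(abs(P[...,0]-.465)<.05)&(abs(P[...,1]+.18)<.05)
    t=P[near&(z>.076)&(z<.086)];print("end",np.median(t,0),t.min(0),t.max(0))
    cv2.imwrite("pics/st_%s.png"%cn,cv2.resize(im[v-60:v+40,u-60:u+60],None,fx=5,fy=5,interpolation=2)[:,:,::-1])
E
```

```text
top foot hsv [112  19 145] wood [ 15  53 105]
foot circ 465.4058532714844 -177.56259155273438 89.58940124511719 fit ((465.3039245605469, -177.25669860839844), (85.90515899658203, 86.77603912353516), 133.7043914794922)
end [ 0.46478071 -0.17752347  0.08010761] [ 0.45180176 -0.19163419  0.07607854] [ 0.47767271 -0.16325376  0.08539526]
side foot hsv [110  27  86] wood [13 38 95]
foot circ 460.01519775390625 -163.6272430419922 138.26068115234375 fit ((464.892822265625, -171.54855346679688), (82.02243041992188, 133.19146728515625), 6.508545875549316)
end [ 0.46769816 -0.18341924  0.0808677 ] [ 0.45344153 -0.19373907  0.07604868] [ 0.47957504 -0.16936467  0.08446734]
```

play_rows:
  travel:
    - [-0.97, 0.64, 0]
    - [-0.97, 0.64, 0]
    - [-0.97, 0.64, 0]
    - [-0.9, 0.6, 0]
    - [0, 0, 0]
  angular:
    - [0, 0, 0]
    - [0, 0, 0]
    - [0, 0, 0]
    - [0, 0, 0]
    - [0, 0, 0]
  hand: [40, 40, 40, 40, 40]

```text
t: 5.2
eef_pos: [0.4645, -0.1771, 0.1318]
tcp_rot: [0.004, 1.0, -0.003, 0.005]
ft_force: [1.0, -0.2, -1.1]
gripper_width: 0.701
```

```bash
python3 - <<'E'
from h import *
o=r.get_obs();print(o["eef_pos"].round(4),o["ft_force"].round(1))
c=cap("wrist");s=cap("side")
a=s["color"][100:330,150:420];a=cv2.resize(a,None,fx=2,fy=2)
b=cv2.resize(c["color"],(640,400))
W=np.zeros((460,800,3),np.uint8);W[:,:540]=a;w=cv2.resize(c["color"][200:400,200:440],(260,217));W[:217,540:]=w
cv2.imwrite("pics/p1.png",W[:,:,::-1]);print(r.get_obs()["eef_pos"].round(4))
E
```

```text
[ 0.4645 -0.1771  0.1318] [ 1.  -0.2 -1.1]
[ 0.4662 -0.1783  0.132 ]
```

View pics/p1.png

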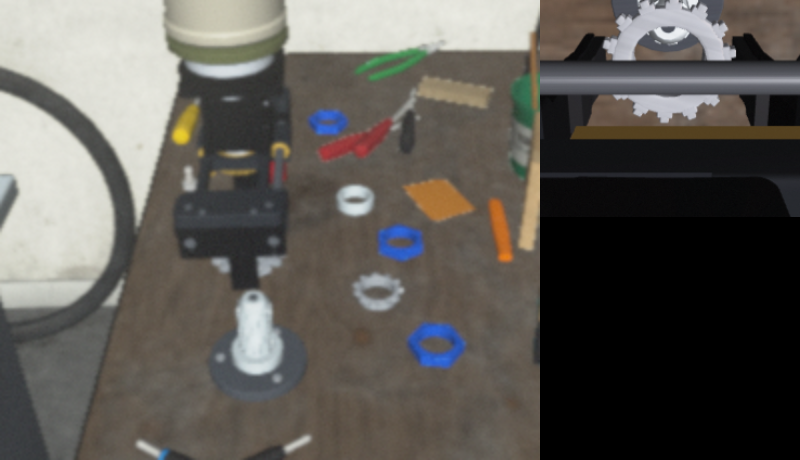

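The sprocket is held level above the post. In the wrist view the post end shows through the bore. I check the centring with numbers before lowering.

```bash
cat >> h.py <<'E'
def proj(c,p):
    K=np.array(c["intrinsics"]);T=np.linalg.inv(np.array(c["cam_to_world"]));q=T[:3,:3]@np.array(p)+T[:3,3]
    return np.array([K[0,2]+K[0,0]*q[0]/-q[2],K[1,2]+K[1,1]*q[1]/q[2]])
E
python3 - <<'E'
from h import *
c=cap("side");w=cap("wrist");np.savez("pics/s2",**c);np.savez("pics/w2",**w)
o=r.get_obs();print(o["eef_pos"].round(4))
print("proj tcp tip",proj(c,[.466,-.178,.124]),"post end",proj(c,[.466,-.178,.082]),"post mid",proj(c,[.466,-.193,.05]))
g=cv2.cvtColor(c["color"],cv2.COLOR_RGB2GRAY)
for v in(236,240,260,264,268): print(v,g[v,255:300].tolist())
P=cloud(w);q=P.reshape(-1,3);k=(q[:,2]>.125)&(q[:,2]<.145)&(abs(q[:,0]-.466)<.05)&(abs(q[:,1]+.178)<.05)
t=q[k];print("sprocket top z",np.median(t[:,2]),len(t))
find(w,327,250,75,.135)
E
```

```text
[ 0.4666 -0.1785  0.1317]
proj tcp tip [274.5537745  229.54460607] post end [276.11500512 248.57254353] post mid [276.78784876 268.19945455]
236 [86, 89, 89, 90, 93, 113, 142, 146, 131, 111, 83, 55, 43, 45, 43, 41, 40, 44, 46, 45, 45, 44, 45, 60, 105, 143, 169, 169, 159, 155, 126, 97, 91, 88, 89, 91, 92, 92, 91, 86, 86, 83, 85, 82, 76]
240 [86, 87, 89, 92, 94, 90, 93, 93, 90, 90, 76, 57, 44, 44, 43, 44, 35, 49, 44, 46, 42, 42, 45, 47, 56, 75, 88, 90, 87, 89, 86, 84, 84, 90, 90, 89, 86, 89, 84, 84, 82, 84, 87, 85, 83]
260 [88, 87, 84, 84, 86, 89, 89, 90, 84, 89, 88, 91, 94, 119, 160, 194, 208, 213, 219, 223, 228, 230, 229, 222, 215, 216, 216, 207, 184, 171, 151, 108, 87, 87, 86, 85, 83, 84, 79, 80, 84, 83, 82, 89, 90]
264 [89, 90, 84, 87, 89, 90, 87, 90, 86, 86, 87, 82, 84, 113, 166, 196, 199, 212, 222, 221, 217, 219, 225, 222, 220, 221, 218, 210, 196, 183, 165, 140, 130, 124, 113, 91, 81, 84, 83, 79, 84, 87, 88, 87, 86]
268 [86, 85, 84, 90, 89, 87, 82, 81, 81, 83, 81, 82, 97, 128, 169, 188, 199, 209, 209, 214, 223, 228, 230, 231, 228, 220, 210, 202, 198, 186, 187, 193, 186, 175, 145, 107, 84, 81, 81, 80, 82, 79, 85, 84, 80]
sprocket top z 0.13631155357617847 5721
hull 483.2 -178.4 circ 476.2 -178.9 D 61.2 ext [39.4 60.2]
hull 443.8 -177.7 circ 448.1 -176.8 D 50.2 ext [16.3 50. ]
```

```bash
python3 - <<'E'
from h import *
w=dict(np.load("pics/w2.npz"));c=dict(np.load("pics/s2.npz"))
P=cloud(w);m=(P[...,2]>.126)&(P[...,2]<.146)&(abs(P[...,0]-.466)<.045)&(abs(P[...,1]+.178)<.034)
v,u=np.nonzero(m);print("px",u.min(),u.max(),v.min(),v.max())
top=[ray(w,(u[v==v.min()]).mean(),v.min(),.1355),ray(w,u[v==v.max()].mean(),v.max(),.1355)];print(np.round(top,4))
# bore edge fit: hole pixels bounding
cc=cv2.cvtColor(w["color"],cv2.COLOR_RGB2BGR)[190:330,230:430].copy()
for x,col in((.466,(0,0,255)),):
    for rr,z in((.031,.1355),(.017,.1355)):
        pts=np.array([proj(w,[x+rr*np.cos(a),-.1785+rr*np.sin(a),z]) for a in np.linspace(0,6.28,60)])-[230,190]
        cv2.polylines(cc,[(pts*16).astype(np.int32)],True,col,1,shift=4)
pts=np.array([proj(w,[.466+.009*np.cos(a),-.178+.009*np.sin(a),.082]) for a in np.linspace(0,6.28,60)])-[230,190]
cv2.polylines(cc,[(pts*16).astype(np.int32)],True,(0,200,0),1,shift=4)
A=cv2.resize(cc,None,fx=3,fy=3,interpolation=2)
sc=c["color"][215:295,240:310][:,:,::-1].copy()
A2=cv2.resize(sc,(0,0),fx=2.8,fy=2.8,interpolation=2)
W=np.zeros((420,800,3),np.uint8);W[:,:600]=A;W[:224,604:800]=A2
cv2.imwrite("pics/p2.png",W)
E
```

```text
px 245 392 194 312
[[ 0.4986 -0.1792  0.1355]
 [ 0.4361 -0.1756  0.1355]]
```

View pics/p2.png

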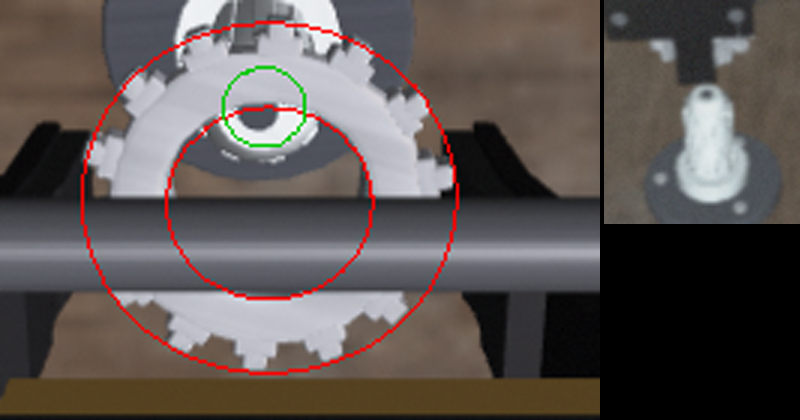

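```bash
python3 - <<'E'
from h import *
w=dict(np.load("pics/w2.npz"));c=dict(np.load("pics/s2.npz"))
print("hole->",ray(w,317.3,229,.082))
def ov(c,box,f,L):
    x0,y0,x1,y1=box;A=cv2.resize(c["color"][y0:y1,x0:x1][:,:,::-1],None,fx=f,fy=f,interpolation=2).copy()
    for (x,y,z,rr,col) in L:
        pts=(np.array([proj(c,[x+rr*np.cos(a),y+rr*np.sin(a),z]) for a in np.linspace(0,6.28,60)])-[x0,y0]+.5)*f
        cv2.polylines(A,[(pts*16).astype(np.int32)],True,col,1,shift=4)
    return A
g=(0,220,0);R=(0,0,255)
L=[(.466,-.178,z,q,g) for z,q in((.012,.045),(.024,.023),(.076,.015),(.082,.009))]+[(.466,-.1785,.135,.031,R),(.466,-.1785,.135,.017,R),(.466,-.1785,.12,.0205,R)]
A=ov(w,(230,130,420,330),2.1,L);B=ov(c,(230,190,330,315),4,L)
W=np.zeros((520,800,3),np.uint8);W[:A.shape[0],:A.shape[1]]=A;W[:B.shape[0],400:400+B.shape[1]]=B[:, :400]
cv2.imwrite("pics/p3.png",W)
E
```

```text
hole-> [ 0.46356546 -0.17771571  0.082     ]
```

View pics/p3.png

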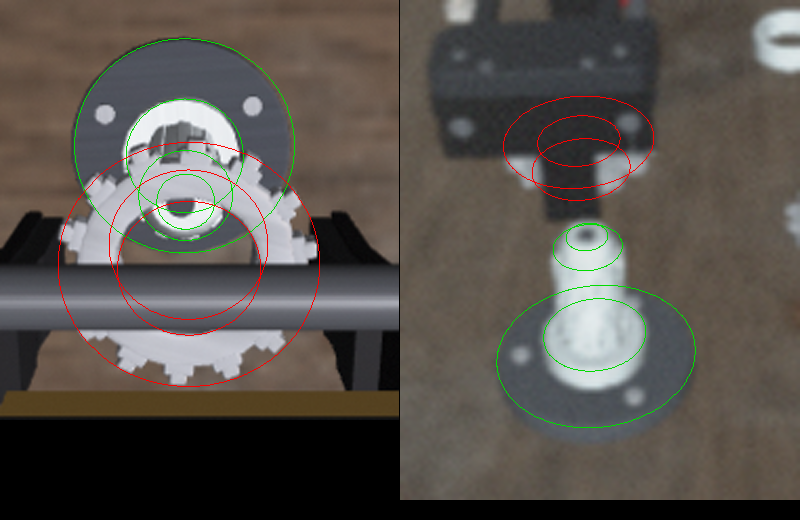

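Predicted outlines match the stand and the sprocket to within about 2 mm in both views, and the taper will take that up. I lower the sprocket now.

play_rows:
  travel:
    - [0, 0, -0.8]
    - [0, 0, -0.5]
    - [0, 0, 0]
  angular:
    - [0, 0, 0]
    - [0, 0, 0]
    - [0, 0, 0]
  hand: [40, 40, 40]

```text
t: 5.78
eef_pos: [0.4684, -0.1795, 0.0917]
tcp_rot: [0.003, 1.0, -0.004, 0.006]
ft_force: [0.5, -0.4, -1.6]
gripper_width: 0.702
```

play_rows:
  travel:
    - [0, 0, -0.4]
    - [0, 0, 0]
  angular:
    - [0, 0, 0]
    - [0, 0, 0]
  hand: [40, 40]

```text
t: 6.02
eef_pos: [0.4693, -0.1787, 0.0803]
tcp_rot: [0.003, 1.0, -0.003, 0.006]
ft_force: [-5.4, 4.0, -2.9]
gripper_width: 0.701
```

play_rows:
  travel:
    - [-0.08, 0.04, -0.3]
    - [-0.02, 0, -0.3]
    - [0, 0, -0.3]
  angular:
    - [0, 0, 0]
    - [0, 0, 0]
    - [0, 0, 0]
  hand: [40, 40, 40]

```text
t: 6.4
eef_pos: [0.4668, -0.178, 0.0532]
tcp_rot: [0.003, 1.0, -0.004, 0.007]
ft_force: [-2.4, 0.9, 0.9]
gripper_width: 0.699
```

play_rows:
  travel:
    - [-0.03, 0, -0.3]
    - [-0.02, 0, -0.2]
    - [0, 0, 0]
  angular:
    - [0, 0, 0]
    - [0, 0, 0]
    - [0, 0, 0]
  hand: [40, 40, 40]

```text
t: 6.78
eef_pos: [0.4656, -0.1783, 0.0369]
tcp_rot: [0.003, 1.0, -0.004, 0.007]
ft_force: [-3.6, 1.5, 6.3]
gripper_width: 0.697
```

Contact shows in z at the expected height, so I release and back off upward.

play_rows:
  travel:
    - [0, 0, 0]
    - [0, 0, 0]
    - [0, 0, 0]
    - [0, 0, 0.5]
    - [0, 0, 1]
  angular:
    - [0, 0, 0]
    - [0, 0, 0]
    - [0, 0, 0]
    - [0, 0, 0]
    - [0, 0, 0]
  hand: [87, 87, 87, 87, 87]

```text
t: 7.4
eef_pos: [0.465, -0.1782, 0.0824]
tcp_rot: [0.003, 1.0, -0.004, 0.007]
ft_force: [-0.2, -0.2, 1.0]
gripper_width: 0.991
```

play_rows:
  travel:
    - [0.6, 1, 0.8]
    - [0.6, 1, 0.2]
    - [0.6, 1, 0.2]
    - [0.6, 1, 0]
    - [0.6, 1, 0]
  angular:
    - [0, 0, 0]
    - [0, 0, 0]
    - [0, 0, 0]
    - [0, 0, 0]
    - [0, 0, 0]
  hand: [87, 87, 87, 87, 87]

```text
t: 8.02
eef_pos: [0.5591, -0.0275, 0.1287]
tcp_rot: [0.005, 1.0, -0.007, 0.011]
ft_force: [0.0, -0.4, 0.6]
gripper_width: 1.001
```

play_rows:
  travel:
    - [0.1, 0.9, 0]
    - [0.1, 0.9, 0]
    - [0, 0.8, 0]
    - [0, 0.6, 0]
    - [0, 0, 0]
  angular:
    - [0.1, 0.25, 0]
    - [0, 0, 0]
    - [0, 0, 0]
    - [0, 0, 0]
    - [0, 0, 0]
  hand: [87, 87, 87, 87, 87]

```text
t: 8.65
eef_pos: [0.5671, 0.0746, 0.1341]
tcp_rot: [0.0, 1.0, -0.005, 0.004]
ft_force: [-0.5, -0.3, -0.3]
gripper_width: 1.002
```

```bash
cat >> h.py <<'E'
def ov(c,box,f,L):
    x0,y0,x1,y1=box;A=cv2.resize(c["color"][y0:y1,x0:x1][:,:,::-1],None,fx=f,fy=f,interpolation=2).copy()
    for (x,y,z,rr) in L:
        pts=(np.array([proj(c,[x+rr*np.cos(a),y+rr*np.sin(a),z]) for a in np.linspace(0,6.28,60)])-[x0,y0]+.5)*f
        cv2.polylines(A,[(pts*16).astype(np.int32)],True,(0,220,0),1,shift=4)
    return A
E
python3 - <<'E'
from h import *
w=cap("wrist");s=cap("side");o=r.get_obs();print(o["eef_pos"].round(4),o["tcp_rot"].round(4))
t=dict(np.load("pics/top0.npz"));
u,v=proj(w,[.566,.074,.014]);print(u,v)
find(w,int(u),int(v),48,.014,150,40);find(t,309,187,14,.014)
A=ov(w,(0,0,640,400),.78,[(.566,.074,.014,.021)]);B=ov(s,(230,210,330,315),3,[(.466,-.178,z,q) for z,q in((.012,.045),(.033,.0205),(.039,.031))])
W=np.zeros((330,800,3),np.uint8);W[:312,:499]=A[:312];W[:315,500:]=B
cv2.imwrite("pics/p4.png",W)
E
```

```text
[0.5673 0.0724 0.1338] [ 8.0e-04  1.0e+00 -6.5e-03  3.6e-03]
319.4857330431838 200.74194275278288
hull 565.7 76.4 circ 566.0 76.2 D 42.7 ext [40.8 40.5]
hull 565.9 75.9 circ 565.6 76.5 D 35.6 ext [35.4 34.4]
hull 565.8 75.0 circ 565.1 75.1 D 46.5 ext [42.2 44.8]
hull 565.7 74.9 circ 565.6 74.7 D 33.0 ext [30.9 30.9]
```

View pics/p4.png

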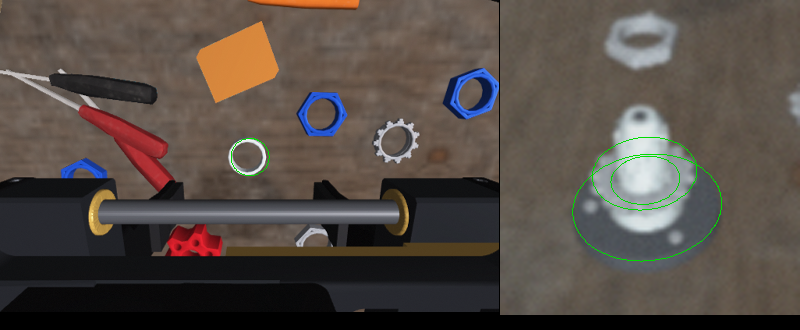

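The large sprocket looks seated, with its plate on the z = 39 mm outline. The sleeve measures (0.566, 0.0755) in the wrist view and the top view agrees. I go down to it.

play_rows:
  travel:
    - [-0.04, 0.1, -0.9]
    - [0, 0, -0.9]
    - [0, 0, -0.9]
    - [0, 0, -0.7]
    - [0, 0, 0]
  angular:
    - [0, 0, 0]
    - [0, 0, 0]
    - [0, 0, 0]
    - [0, 0, 0]
    - [0, 0, 0]
  hand: [87, 87, 87, 87, 87]

```text
t: 9.38
eef_pos: [0.567, 0.067, 0.0297]
tcp_rot: [0.003, 1.0, -0.011, 0.004]
ft_force: [0.5, -0.2, -0.0]
gripper_width: 0.999
```

play_rows:
  travel:
    - [-0.03, 0.28, -0.3]
    - [0, 0, 0]
  angular:
    - [0, 0, 0.2]
    - [0, 0, 0]
  hand: [87, 87]

```text
t: 9.62
eef_pos: [0.567, 0.075, 0.0217]
tcp_rot: [0.003, 1.0, -0.003, 0.005]
ft_force: [-0.4, 0.2, 0.7]
gripper_width: 0.998
```

play_rows:
  travel:
    - [0, 0, -0.2]
    - [0, 0, 0]
  angular:
    - [0, 0, 0]
    - [0, 0, 0]
  hand: [87, 87]

```text
t: 9.88
eef_pos: [0.5677, 0.0751, 0.0163]
tcp_rot: [0.003, 1.0, -0.003, 0.006]
ft_force: [-0.7, 0.8, 0.5]
gripper_width: 0.997
```

play_rows:
  travel:
    - [-0.06, 0, -0.18]
    - [0, 0, 0]
    - [0, 0, 0]
    - [0, 0, 0]
    - [0, 0, 0]
  angular:
    - [0, 0, 0]
    - [0, 0, 0]
    - [0, 0, 0]
    - [0, 0, 0]
    - [0, 0, 0]
  hand: [87, 60, 25, 25, 25]

```text
t: 10.5
eef_pos: [0.5661, 0.0749, 0.011]
tcp_rot: [0.003, 1.0, -0.004, 0.006]
ft_force: [-0.3, -0.8, 0.2]
gripper_width: 0.632
```

play_rows:
  travel:
    - [0, 0, 0]
    - [0, 0, 0]
    - [0, 0, 0]
  angular:
    - [0, 0, 0]
    - [0, 0, 0]
    - [0, 0, 0]
  hand: [25, 25, 25]

```text
t: 10.88
eef_pos: [0.5662, 0.075, 0.0111]
tcp_rot: [0.003, 1.0, -0.004, 0.006]
ft_force: [0.7, 0.6, -0.4]
gripper_width: 0.478
```

play_rows:
  travel:
    - [0, 0, 0.6]
    - [0, 0, 1]
    - [0, 0, 1]
    - [0, 0, 1]
    - [0, 0, 0.4]
  angular:
    - [0, 0, 0]
    - [0.05, 0.12, 0]
    - [0, 0, 0]
    - [0, 0, 0]
    - [0, 0, 0]
  hand: [25, 25, 25, 25, 25]

```text
t: 11.5
eef_pos: [0.5656, 0.0754, 0.1386]
tcp_rot: [0.0, 1.0, -0.003, 0.002]
ft_force: [0.4, -0.6, -0.5]
gripper_width: 0.476
```

play_rows:
  travel:
    - [-0.39, -0.95, 0]
    - [-0.39, -0.95, 0]
    - [-0.39, -0.95, 0]
    - [-0.39, -0.95, 0]
    - [-0.39, -0.95, 0]
  angular:
    - [0, 0, 0]
    - [0, 0, 0]
    - [0, 0, 0]
    - [0, 0, 0]
    - [0, 0, 0]
  hand: [25, 25, 25, 25, 25]

```text
t: 12.12
eef_pos: [0.5052, -0.0679, 0.1402]
tcp_rot: [-0.0, 1.0, -0.0, 0.003]
ft_force: [0.3, 0.2, -1.0]
gripper_width: 0.474
```

play_rows:
  travel:
    - [-0.39, -0.95, 0]
    - [-0.39, -0.95, 0]
    - [-0.35, -0.95, 0]
    - [-0.2, -0.8, 0]
    - [0, 0, 0]
  angular:
    - [0, 0, 0]
    - [0, 0, 0]
    - [0, 0, 0]
    - [0, 0, 0]
    - [0, 0, 0]
  hand: [25, 25, 25, 25, 25]

```text
t: 12.75
eef_pos: [0.4612, -0.1828, 0.1399]
tcp_rot: [-0.0, 1.0, -0.002, 0.001]
ft_force: [0.5, -0.3, -0.9]
gripper_width: 0.474
```

play_rows:
  travel:
    - [0, 0, -0.6]
    - [0, 0, 0]
  angular:
    - [0, 0, 0]
    - [0, 0, 0]
  hand: [25, 25]

```text
t: 13.0
eef_pos: [0.4614, -0.1812, 0.1217]
tcp_rot: [-0.001, 1.0, -0.002, 0.001]
ft_force: [-0.4, 1.3, -0.4]
gripper_width: 0.473
```

Correct x by +4.5 mm and y by +3 mm, then go lower.

play_rows:
  travel:
    - [0.15, 0.1, 0]
    - [0, 0, 0]
  angular:
    - [0, 0, 0]
    - [0, 0, 0]
  hand: [25, 25]

```text
t: 13.25
eef_pos: [0.4672, -0.1768, 0.1229]
tcp_rot: [-0.001, 1.0, -0.001, 0.002]
ft_force: [-0.0, 0.3, -0.5]
gripper_width: 0.472
```

play_rows:
  travel:
    - [0, 0, -0.5]
    - [0, 0, -0.4]
    - [0, 0, 0]
  angular:
    - [0, 0, 0]
    - [0, 0, 0]
    - [0, 0, 0]
  hand: [25, 25, 25]

```text
t: 13.62
eef_pos: [0.4672, -0.1764, 0.094]
tcp_rot: [-0.001, 1.0, -0.0, 0.002]
ft_force: [-0.1, -0.2, -0.2]
gripper_width: 0.474
```

play_rows:
  travel:
    - [-0.04, -0.05, -0.3]
    - [0, 0, -0.3]
    - [0, 0, -0.2]
    - [0, 0, 0]
  angular:
    - [0, 0, 0]
    - [0, 0, 0]
    - [0, 0, 0]
    - [0, 0, 0]
  hand: [25, 25, 25, 25]

```text
t: 14.12
eef_pos: [0.4657, -0.1782, 0.0681]
tcp_rot: [-0.001, 1.0, -0.001, 0.002]
ft_force: [0.3, -0.3, -0.0]
gripper_width: 0.471
```

play_rows:
  travel:
    - [0, 0, -0.4]
    - [0, 0, -0.2]
    - [0, 0, 0]
  angular:
    - [0, 0, 0]
    - [0, 0, 0]
    - [0, 0, 0]
  hand: [25, 25, 25]

```text
t: 14.5
eef_pos: [0.466, -0.1783, 0.0498]
tcp_rot: [-0.0, 1.0, -0.001, 0.002]
ft_force: [-3.8, 1.5, 11.5]
gripper_width: 0.472
```

play_rows:
  travel:
    - [0, 0, 0]
    - [0, 0, 0]
    - [0, 0, 0]
    - [0, 0, 0.6]
    - [0, 0, 1]
  angular:
    - [0, 0, 0]
    - [0, 0, 0]
    - [0, 0, 0]
    - [0, 0, 0]
    - [0, 0, 0]
  hand: [87, 87, 87, 87, 87]

```text
t: 15.12
eef_pos: [0.4648, -0.1777, 0.0978]
tcp_rot: [-0.001, 1.0, -0.0, 0.0]
ft_force: [0.1, 0.0, -0.5]
gripper_width: 0.945
```

play_rows:
  travel:
    - [0, 0, 1]
    - [0.8, 0.6, 0.3]
    - [1, 0.8, 0]
    - [1, 0.8, 0]
    - [0.9, 0.8, 0]
  angular:
    - [0, 0, 0]
    - [0, 0, 0]
    - [0, 0, 0]
    - [0, 0, 0]
    - [0, 0, 0]
  hand: [87, 87, 87, 87, 87]

```text
t: 15.75
eef_pos: [0.5799, -0.0889, 0.1483]
tcp_rot: [0.001, 1.0, -0.004, 0.005]
ft_force: [1.0, -0.9, 0.1]
gripper_width: 1.002
```

```bash
python3 - <<'E'
from h import *
w=cap("wrist");s=cap("side");o=r.get_obs();print(o["eef_pos"].round(4),o["tcp_rot"].round(4))
u,v=proj(w,[.5805,-.0885,.012]);print(u,v)
find(w,int(u),int(v),45,.012);t=dict(np.load("pics/top0.npz"));find(t,367,181,16,.012)
A=ov(w,(0,0,640,400),.78,[(.5805,-.0885,.012,.025)]);B=ov(s,(230,210,330,315),3,[(.466,-.178,z,q) for z,q in((.039,.031),(.053,.021),(.053,.017))])
W=np.zeros((330,800,3),np.uint8);W[:312,:499]=A[:312];W[:315,500:]=B
cv2.imwrite("pics/p5.png",W)
E
```

```text
[ 0.5811 -0.0855  0.1482] [ 0.      1.     -0.0011  0.0059]
317.97104455775576 195.15809971013343
hull 582.5 -85.1 circ 582.6 -85.3 D 53.5 ext [51.8 50.8]
hull 582.6 -85.8 circ 582.4 -86.0 D 33.8 ext [33.3 32.7]
hull 580.3 -87.9 circ 580.6 -89.2 D 53.7 ext [53.2 47.5]
hull 581.3 -88.4 circ 580.8 -88.8 D 36.8 ext [36.3 33.5]
```

View pics/p5.png

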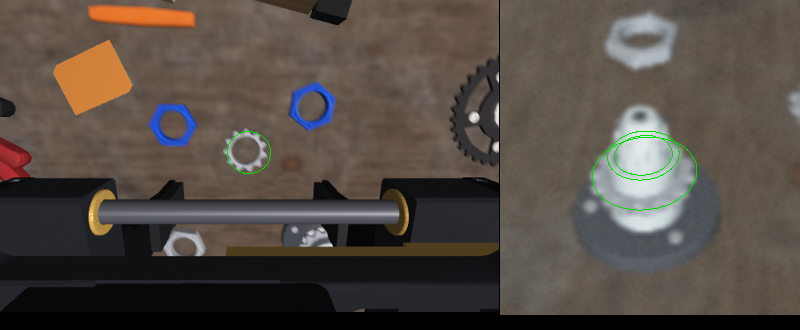

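The sleeve lies on the sprocket in the side view. The small sprocket is at about (0.5815, -0.087). I use a 68 mm opening to stay clear of the blue nuts.

play_rows:
  travel:
    - [0, 0.02, -0.9]
    - [0, 0.06, -0.9]
    - [0, 0.06, -0.9]
    - [0, 0.06, -0.9]
    - [0, 0, 0]
  angular:
    - [0, 0.1, 0]
    - [0, 0, 0]
    - [0, 0, 0]
    - [0, 0, 0]
    - [0, 0, 0]
  hand: [68, 68, 68, 68, 68]

```text
t: 16.48
eef_pos: [0.5815, -0.0816, 0.0431]
tcp_rot: [0.001, 1.0, -0.002, 0.004]
ft_force: [-0.9, -0.1, 0.0]
gripper_width: 0.781
```

```bash
python3 - <<'E'
from h import *
w=cap("wrist");o=r.get_obs();print(o["eef_pos"].round(4),o["tcp_rot"].round(4))
u,v=proj(w,[.581,-.087,.012]);print(u,v)
P=cloud(w);m=(P[...,2]>.008)&(P[...,2]<.016)&(abs(P[...,0]-.581)<.03)&(abs(P[...,1]+.087)<.03);q=P[m];print(len(q),q.min(0),q.max(0))
A=ov(w,(0,0,640,400),1,[(.581,-.087,.012,.025),(.581,-.087,.012,.017)]);cv2.imwrite("pics/p6.png",A)
E
```

```text
[ 0.5826 -0.0818  0.0446] [ 0.0012  1.     -0.0017  0.0051]
328.01620798254646 234.65891925466246
1649 [ 0.5664052  -0.11058077  0.00800397] [ 0.60676558 -0.06117992  0.01557896]
```

View pics/p6.png

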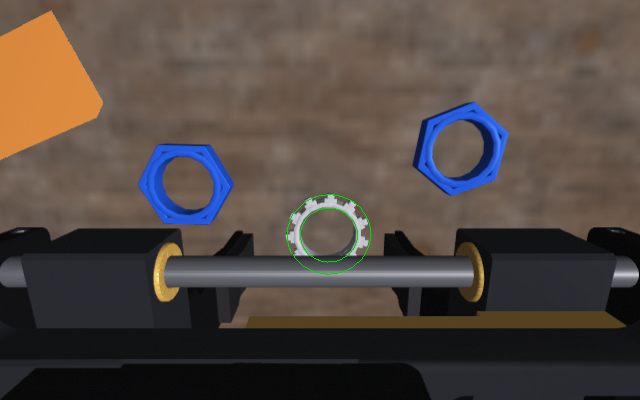

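The outline drawn at (0.581, -0.087) matches the sprocket at pixel (328,235). The TCP needs -5 mm in y.

play_rows:
  travel:
    - [-0.04, -0.17, -0.3]
    - [0, 0, -0.3]
    - [0, 0, 0]
  angular:
    - [0, 0, 0]
    - [0, 0, 0]
    - [0, 0, 0]
  hand: [68, 68, 68]

```text
t: 16.9
eef_pos: [0.5829, -0.0884, 0.0289]
tcp_rot: [0.002, 1.0, -0.002, 0.007]
ft_force: [-0.1, 0.0, 0.2]
gripper_width: 0.776
```

play_rows:
  travel:
    - [-0.06, 0.05, -0.4]
    - [0, 0, -0.2]
    - [0, 0, 0]
  angular:
    - [0, 0.12, 0]
    - [0, 0, 0]
    - [0, 0, 0]
  hand: [68, 68, 68]

```text
t: 17.27
eef_pos: [0.5811, -0.0866, 0.0097]
tcp_rot: [0.002, 1.0, -0.002, 0.002]
ft_force: [-0.2, 0.2, 0.7]
gripper_width: 0.78
```

play_rows:
  travel:
    - [0, 0, 0.03]
    - [0, 0, 0]
    - [0, 0, 0]
    - [0, 0, 0]
    - [0, 0, 0]
  angular:
    - [0, 0, 0]
    - [0, 0, 0]
    - [0, 0, 0]
    - [0, 0, 0]
    - [0, 0, 0]
  hand: [50, 30, 30, 30, 30]

```text
t: 17.9
eef_pos: [0.5813, -0.0866, 0.0111]
tcp_rot: [0.002, 1.0, -0.002, 0.002]
ft_force: [0.0, 0.0, -0.4]
gripper_width: 0.554
```

play_rows:
  travel:
    - [0, 0, 0.4]
    - [0, 0, 1]
    - [0, 0, 1]
    - [0, 0, 1]
    - [0, 0, 0.9]
  angular:
    - [0, 0, 0]
    - [0, 0, 0]
    - [0, 0, 0]
    - [0, 0, 0]
    - [0, 0, 0]
  hand: [30, 30, 30, 30, 30]

```text
t: 18.52
eef_pos: [0.5798, -0.0861, 0.1452]
tcp_rot: [0.001, 1.0, -0.002, 0.001]
ft_force: [0.9, 0.2, -1.4]
gripper_width: 0.557
```

play_rows:
  travel:
    - [-0.95, -0.76, 0]
    - [-0.95, -0.76, 0]
    - [-0.95, -0.76, 0]
    - [-0.9, -0.75, 0]
    - [0, 0, 0]
  angular:
    - [0, 0, 0]
    - [0, 0, 0]
    - [0, 0, 0]
    - [0, 0, 0]
    - [0, 0, 0]
  hand: [30, 30, 30, 30, 30]

```text
t: 19.15
eef_pos: [0.4661, -0.1787, 0.1527]
tcp_rot: [0.003, 1.0, -0.001, 0.006]
ft_force: [0.5, -0.1, -1.4]
gripper_width: 0.558
```

play_rows:
  travel:
    - [0, 0, -0.8]
    - [0, 0, 0]
  angular:
    - [0, 0, 0]
    - [0, 0, 0]
  hand: [30, 30]

```text
t: 19.4
eef_pos: [0.4673, -0.1781, 0.1302]
tcp_rot: [0.003, 1.0, -0.001, 0.007]
ft_force: [-0.4, 0.4, -0.5]
gripper_width: 0.554
```

play_rows:
  travel:
    - [-0.04, 0, -0.5]
    - [0, 0, -0.6]
    - [0, 0, 0]
  angular:
    - [0.05, 0.15, 0]
    - [0, 0, 0]
    - [0, 0, 0]
  hand: [30, 30, 30]

```text
t: 19.77
eef_pos: [0.4675, -0.1771, 0.0966]
tcp_rot: [0.001, 1.0, 0.0, 0.002]
ft_force: [-0.3, 0.1, -0.6]
gripper_width: 0.556
```

play_rows:
  travel:
    - [0, 0, -0.3]
    - [0, 0, 0]
  angular:
    - [0, 0, 0]
    - [0, 0, 0]
  hand: [30, 30]

```text
t: 20.02
eef_pos: [0.4677, -0.177, 0.087]
tcp_rot: [0.001, 1.0, 0.0, 0.002]
ft_force: [0.4, 0.2, -1.3]
gripper_width: 0.557
```

Final TCP z should be 0.053 + 0.011 = 0.064.

play_rows:
  travel:
    - [-0.06, -0.04, -0.35]
    - [0, 0, -0.25]
    - [0, 0, 0]
  angular:
    - [0, 0, 0]
    - [0, 0, 0]
    - [0, 0, 0]
  hand: [30, 30, 30]

```text
t: 20.4
eef_pos: [0.4659, -0.1784, 0.0681]
tcp_rot: [0.001, 1.0, 0.0, 0.002]
ft_force: [0.0, 0.4, -0.9]
gripper_width: 0.557
```

play_rows:
  travel:
    - [0, 0, -0.2]
    - [0, 0, 0]
  angular:
    - [0, 0, 0]
    - [0, 0, 0]
  hand: [30, 30]

```text
t: 20.65
eef_pos: [0.4671, -0.1788, 0.0635]
tcp_rot: [0.001, 1.0, 0.0, 0.003]
ft_force: [-2.2, 0.7, 2.5]
gripper_width: 0.555
```

Contact at the expected height. Release, go up, and move toward the nut at about (0.4535, -0.010).

play_rows:
  travel:
    - [0, 0, 0]
    - [0, 0, 0]
    - [0, 0, 0]
    - [0, 0, 0.6]
    - [0, 0, 1]
  angular:
    - [0, 0, 0]
    - [0, 0, 0]
    - [0, 0, 0]
    - [0, 0, 0]
    - [0, 0, 0]
  hand: [80, 80, 80, 80, 80]

```text
t: 21.28
eef_pos: [0.4662, -0.1783, 0.112]
tcp_rot: [0.001, 1.0, 0.0, 0.002]
ft_force: [-0.4, 0.0, 0.9]
gripper_width: 0.91
```

play_rows:
  travel:
    - [0, 0, 1]
    - [-0.1, 1, 0.3]
    - [-0.1, 1, 0]
    - [-0.1, 1, 0]
    - [-0.1, 1, 0]
  angular:
    - [0, 0, 0]
    - [0, 0, 0]
    - [0, 0, 0]
    - [0, 0, 0]
    - [0, 0, 0]
  hand: [80, 80, 80, 80, 80]

```text
t: 21.9
eef_pos: [0.4565, -0.0575, 0.1615]
tcp_rot: [0.003, 1.0, -0.002, 0.007]
ft_force: [0.8, -0.2, 0.5]
gripper_width: 0.921
```

play_rows:
  travel:
    - [0, 0.9, 0]
    - [0, 0.6, 0]
    - [0, 0, 0]
  angular:
    - [0, 0, 0]
    - [0, 0, 0]
    - [0, 0, 0]
  hand: [80, 80, 80]

```text
t: 22.28
eef_pos: [0.457, -0.0088, 0.1655]
tcp_rot: [0.003, 1.0, 0.0, 0.009]
ft_force: [0.7, -0.5, 0.4]
gripper_width: 0.918
```

```bash
python3 - <<'E'
from h import *
w=cap("wrist");s=cap("side");o=r.get_obs();print(o["eef_pos"].round(4),o["tcp_rot"].round(4));np.savez("pics/w7",**w)
u,v=proj(w,[.4535,-.009,.012]);print(u,v)
find(w,int(u),int(v),46,.012,130,50);t=dict(np.load("pics/top0.npz"));find(t,339,227,16,.012)
A=ov(w,(0,0,640,400),.78,[(.4535,-.009,.012,.017)]);B=ov(s,(230,210,330,315),3,[(.466,-.178,z,q) for z,q in((.053,.021),(.065,.025),(.065,.017))])
W=np.zeros((330,800,3),np.uint8);W[:312,:499]=A[:312];W[:315,500:]=B
cv2.imwrite("pics/p7.png",W)
E
```

```text
[ 0.457  -0.0105  0.1651] [ 3.2e-03  1.0e+00 -9.0e-04  9.1e-03]
317.9631289367872 196.7671616178597
hull 453.9 -6.8 circ 454.4 -6.9 D 53.3 ext [49.1 50.9]
hull 454.0 -7.1 circ 453.9 -7.0 D 35.9 ext [35.3 34.6]
hull 453.4 -8.1 circ 454.1 -8.0 D 54.0 ext [50.1 52.8]
hull 454.0 -8.6 circ 453.6 -9.1 D 36.5 ext [36.1 33.5]
```

View pics/p7.png

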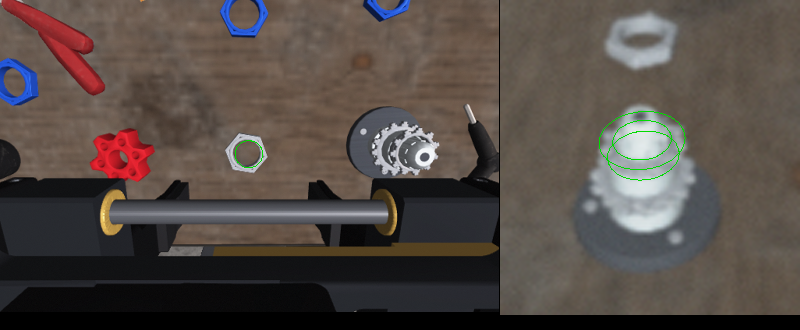

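```bash
python3 - <<'E'
from h import *
for n,uv,R in(("w7",(318,197),46),("top0",(339,227),16)):
    c=dict(np.load("pics/%s.npz"%n));u,v=uv
    hsv=cv2.cvtColor(c["color"],cv2.COLOR_RGB2HSV);m=((hsv[...,2]>130)&(hsv[...,1]<50)).astype(np.uint8);q=np.zeros_like(m);q[v-R:v+R,u-R:u+R]=1;m&=q
    b=max(cv2.findContours(m,0,1)[0],key=cv2.contourArea)
    p=np.array([ray(c,*x[0],.012)[:2] for x in b])*1000;p-=p.mean(0)
    a=np.arctan2(p[:,1],p[:,0]);rr=np.hypot(*p.T)
    # support width vs direction: minimal width is normal to flats
    th=np.radians(np.arange(-30,30,1.));best=[np.mean([np.ptp(p@[np.cos(t+k),np.sin(t+k)]) for k in(0,np.pi/3,2*np.pi/3)]) for t in th]
    i=int(np.argmin(best));print(n,"flat normal deg (mod 60)",np.degrees(th[i]),best[i],max(best)," 6-fold phase",np.degrees(np.angle(-(rr**2*np.exp(6j*a)).sum())/6))
o=r.get_obs();q=o["tcp_rot"];R=__import__("scipy.spatial.transform",fromlist=["x"]).Rotation.from_quat([*q[1:],q[0]]).as_matrix();print("jaw dir deg",np.degrees(np.arctan2(R[1,1],R[0,1])),"z",R[:,2],o["q"].round(2))
E
```

```text
w7 flat normal deg (mod 60) -10.0 46.631764739669826 52.48704141859804  6-fold phase -9.239828626586029
top0 flat normal deg (mod 60) -12.000000000000002 46.98378284474594 50.465515743370105  6-fold phase -10.610093772003916
jaw dir deg -90.10286239647124 z [ 0.01821845 -0.00648416 -0.999813  ] [ 0.43  0.03 -0.52  1.96  0.02  1.14 -1.67]
```

The small sprocket is seated in the view. The nut is at (0.454, -0.0075) with flat normals at -10° + 60k°, so the jaws turn +20°.

play_rows:
  travel:
    - [0, 0, -0.5]
    - [0, 0, -0.5]
    - [0, 0, -0.5]
    - [0, 0, -0.5]
    - [-0.1, 0.1, -0.3]
  angular:
    - [0.08, 0.2, 1]
    - [0, 0, 1]
    - [0, 0, 1]
    - [0, 0, 1]
    - [0, 0, 0.35]
  hand: [80, 80, 80, 80, 80]

```text
t: 23.0
eef_pos: [0.4549, -0.0139, 0.0959]
tcp_rot: [0.0, 0.985, 0.173, 0.002]
ft_force: [0.1, -0.6, 0.4]
gripper_width: 0.92
```

play_rows:
  travel:
    - [0, 0, -0.5]
    - [0, 0, 0]
  angular:
    - [0, 0, 0]
    - [0, 0, 0]
  hand: [80, 80]

```text
t: 23.25
eef_pos: [0.4544, -0.0146, 0.0798]
tcp_rot: [0.0, 0.985, 0.172, 0.002]
ft_force: [-0.5, 0.1, -0.1]
gripper_width: 0.923
```

```bash
python3 - <<'E'
from h import *
w=cap("wrist");o=r.get_obs();print(o["eef_pos"].round(4))
q=o["tcp_rot"];R=__import__("scipy.spatial.transform",fromlist=["x"]).Rotation.from_quat([*q[1:],q[0]]).as_matrix();print("jaw dir deg",np.degrees(np.arctan2(R[1,1],R[0,1])),"z",R[:,2])
A=ov(w,(0,0,640,400),1,[(.454,-.0075,.012,.017)]);cv2.imwrite("pics/p8.png",A)
E
```

```text
[ 0.4549 -0.0146  0.0805]
jaw dir deg -70.22269848614803 z [ 4.26241362e-03  2.60428680e-04 -9.99990882e-01]
```

View pics/p8.png

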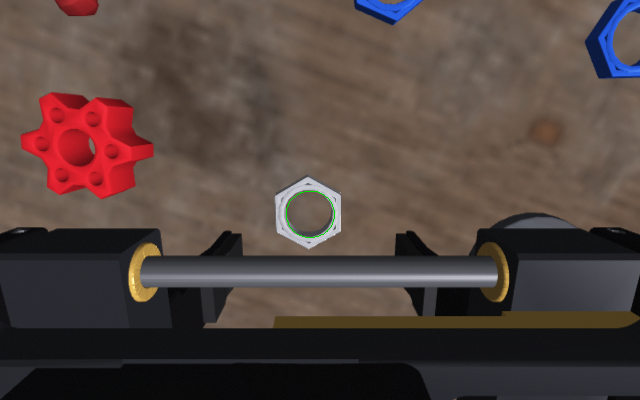

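The nut at (308,212) has its flats square to the jaws and the outline matches. The TCP needs +7 mm in y.

play_rows:
  travel:
    - [-0.02, 0.23, -0.5]
    - [0, 0, -0.6]
    - [0, 0, -0.5]
    - [0, 0, 0]
  angular:
    - [0, 0, 0]
    - [0, 0, 0]
    - [0, 0, 0]
    - [0, 0, 0]
  hand: [80, 80, 80, 80]

```text
t: 23.8
eef_pos: [0.4548, -0.0062, 0.0303]
tcp_rot: [0.0, 0.985, 0.171, 0.003]
ft_force: [-1.0, -0.5, 1.0]
gripper_width: 0.918
```

play_rows:
  travel:
    - [-0.02, -0.04, -0.4]
    - [0, 0, -0.25]
    - [0, 0, 0]
  angular:
    - [0, 0, 0]
    - [0, 0, 0]
    - [0, 0, 0]
  hand: [80, 80, 80]

```text
t: 24.18
eef_pos: [0.4547, -0.0074, 0.0099]
tcp_rot: [0.0, 0.985, 0.171, 0.003]
ft_force: [-0.1, 0.8, -0.3]
gripper_width: 0.915
```

play_rows:
  travel:
    - [0, 0, 0.03]
    - [0, 0, 0]
    - [0, 0, 0]
    - [0, 0, 0]
    - [0, 0, 0]
  angular:
    - [0, 0, 0]
    - [0, 0, 0]
    - [0, 0, 0]
    - [0, 0, 0]
    - [0, 0, 0]
  hand: [50, 30, 30, 30, 30]

```text
t: 24.8
eef_pos: [0.4554, -0.0074, 0.0118]
tcp_rot: [0.001, 0.985, 0.171, 0.004]
ft_force: [-0.4, -0.4, -0.6]
gripper_width: 0.522
```

play_rows:
  travel:
    - [0, 0, 0]
    - [0, 0, 0]
    - [0, 0, 0]
  angular:
    - [0, 0, 0]
    - [0, 0, 0]
    - [0, 0, 0]
  hand: [30, 30, 30]

```text
t: 25.18
eef_pos: [0.4554, -0.0074, 0.0118]
tcp_rot: [0.001, 0.985, 0.171, 0.004]
ft_force: [0.1, -0.1, -0.1]
gripper_width: 0.526
```

play_rows:
  travel:
    - [0, 0, 0.4]
    - [0, 0, 1]
    - [0, 0, 1]
    - [0, 0, 1]
    - [0, 0, 1]
  angular:
    - [0, 0, 0]
    - [0, 0, 0]
    - [0, 0, 0]
    - [0, 0, 0]
    - [0, 0, 0]
  hand: [30, 30, 30, 30, 30]

```text
t: 25.8
eef_pos: [0.4533, -0.0068, 0.1487]
tcp_rot: [-0.0, 0.985, 0.172, 0.003]
ft_force: [0.4, -0.6, -0.9]
gripper_width: 0.524
```

play_rows:
  travel:
    - [0.08, -0.95, 0]
    - [0.08, -0.95, 0]
    - [0.08, -0.95, 0]
    - [0.08, -0.95, 0]
    - [0.08, -0.95, 0]
  angular:
    - [0, 0, 0]
    - [0, 0, 0]
    - [0, 0, 0]
    - [0, 0, 0]
    - [0, 0, 0]
  hand: [30, 30, 30, 30, 30]

```text
t: 26.42
eef_pos: [0.4674, -0.1505, 0.1564]
tcp_rot: [0.001, 0.985, 0.175, 0.007]
ft_force: [0.3, 0.2, -0.7]
gripper_width: 0.522
```

play_rows:
  travel:
    - [0.06, -0.85, 0]
    - [0, 0, 0]
  angular:
    - [0, 0, 0]
    - [0, 0, 0]
  hand: [30, 30]

```text
t: 26.68
eef_pos: [0.4689, -0.1787, 0.1579]
tcp_rot: [0.001, 0.985, 0.173, 0.008]
ft_force: [0.4, 0.7, -1.1]
gripper_width: 0.52
```

play_rows:
  travel:
    - [-0.06, 0, -0.7]
    - [0, 0, -0.7]
    - [0, 0, -0.3]
    - [0, 0, 0]
  angular:
    - [0, 0.2, 0]
    - [0, 0, 0]
    - [0, 0, 0]
    - [0, 0, 0]
  hand: [30, 30, 30, 30]

```text
t: 27.18
eef_pos: [0.4664, -0.1752, 0.1039]
tcp_rot: [-0.001, 0.984, 0.175, -0.002]
ft_force: [-0.3, -0.2, -0.6]
gripper_width: 0.52
```

Final TCP z should be 0.065 + 0.012 = 0.077.

play_rows:
  travel:
    - [0.02, -0.09, -0.2]
    - [0, 0, -0.25]
    - [0, 0, 0]
  angular:
    - [0, 0, 0]
    - [0, 0, 0]
    - [0, 0, 0]
  hand: [30, 30, 30]

```text
t: 27.55
eef_pos: [0.4676, -0.1779, 0.0904]
tcp_rot: [-0.001, 0.984, 0.176, -0.001]
ft_force: [-1.3, 0.3, -0.5]
gripper_width: 0.52
```

play_rows:
  travel:
    - [0, 0, -0.25]
    - [0, 0, 0]
  angular:
    - [0, 0, 0]
    - [0, 0, 0]
  hand: [30, 30]

```text
t: 27.8
eef_pos: [0.4677, -0.178, 0.0826]
tcp_rot: [-0.0, 0.984, 0.176, -0.001]
ft_force: [-1.2, 0.0, -1.0]
gripper_width: 0.526
```

play_rows:
  travel:
    - [-0.03, 0, -0.2]
    - [0, 0, -0.1]
    - [0, 0, 0]
  angular:
    - [0, 0, 0]
    - [0, 0, 0]
    - [0, 0, 0]
  hand: [30, 30, 30]

```text
t: 28.18
eef_pos: [0.4681, -0.1781, 0.077]
tcp_rot: [0.001, 0.984, 0.176, 0.0]
ft_force: [-0.1, 0.1, -0.6]
gripper_width: 0.523
```

play_rows:
  travel:
    - [-0.03, 0, -0.1]
    - [0, 0, 0]
  angular:
    - [0, 0, 0]
    - [0, 0, 0]
  hand: [30, 30]

```text
t: 28.42
eef_pos: [0.4688, -0.1781, 0.0769]
tcp_rot: [0.002, 0.984, 0.176, 0.002]
ft_force: [-2.9, 0.9, -2.0]
gripper_width: 0.523
```

play_rows:
  travel:
    - [-0.08, 0, -0.12]
    - [0, 0, 0]
  angular:
    - [0, 0, 0]
    - [0, 0, 0]
  hand: [30, 30]

```text
t: 28.68
eef_pos: [0.4688, -0.178, 0.0768]
tcp_rot: [0.003, 0.984, 0.176, 0.004]
ft_force: [-3.4, 1.3, -0.7]
gripper_width: 0.519
```

play_rows:
  travel:
    - [0, 0, 0]
    - [0, 0, 0]
    - [0, 0, 0]
    - [0, 0, 0.6]
    - [0, 0, 1]
  angular:
    - [0, 0, 0]
    - [0, 0, 0]
    - [0, 0, 0]
    - [0, 0, 0]
    - [0, 0, 0]
  hand: [80, 80, 80, 80, 80]

```text
t: 29.3
eef_pos: [0.4672, -0.1776, 0.1241]
tcp_rot: [0.001, 0.984, 0.176, 0.002]
ft_force: [1.0, -0.1, -0.1]
gripper_width: 0.902
```

play_rows:
  travel:
    - [0, 0, 1]
    - [0, 0.5, 0.5]
    - [0, 1, 0.2]
    - [0, 1, 0.2]
    - [0, 0, 0]
  angular:
    - [0, 0, 0]
    - [0, 0, 0]
    - [0, 0, 0]
    - [0, 0, 0]
    - [0, 0, 0]
  hand: [80, 80, 80, 80, 80]

```text
t: 29.92
eef_pos: [0.4685, -0.0974, 0.1884]
tcp_rot: [0.003, 0.984, 0.177, 0.005]
ft_force: [0.0, 0.2, 0.4]
gripper_width: 0.922
```

```bash
python3 - <<'E'
from h import *
w=cap("wrist");s=cap("side");t=cap("top");o=r.get_obs();print(o["eef_pos"].round(4),o["ft_force"].round(1))
for n,c in(("w",w),("s",s),("t",t)):
    P=cloud(c);k=(np.hypot(P[...,0]-.466,P[...,1]+.178)<.028)&(np.hypot(P[...,0]-.466,P[...,1]+.178)>.0175)&(P[...,2]>.06)&(P[...,2]<.1)
    q=P[k];print(n,len(q),np.percentile(q[:,2],[10,50,90]).round(4) if len(q) else "")
    if len(q)>20: 
        h=q[q[:,2]>.073]; print("nut fit slopes",np.linalg.lstsq(np.c_[h[:,:2]-[.466,-.178],np.ones(len(h))],h[:,2],rcond=None)[0].round(3),"ext mid",((h.max(0)+h.min(0))/2).round(4))
L=[(.466,-.178,z,q) for z,q in((.065,.023),(.077,.023),(.077,.017),(.053,.021),(.039,.031))]
u,v=proj(w,[.466,-.178,.077]);u,v=int(u),int(v);print(u,v)
x0=min(max(u-75,0),490);y0=min(max(v-75,0),250)
A=ov(w,(x0,y0,x0+150,y0+150),2.6,[L[1],L[2]]);B=ov(s,(225,205,325,305),3.9,[L[1],L[2],L[4]])
W=np.zeros((400,800,3),np.uint8);W[:390,:390]=A;W[:390,400:790]=B;cv2.imwrite("pics/p9.png",W)
E
```

```text
[ 0.4679 -0.1007  0.1875] [-1.  -0.1 -0.3]
w 1172 [0.0701 0.078  0.0791]
nut fit slopes [-0.009 -0.016  0.078] ext mid [ 0.4689 -0.1772  0.0767]
s 360 [0.0643 0.0755 0.078 ]
nut fit slopes [-0.001  0.011  0.077] ext mid [ 0.4684 -0.1805  0.0762]
t 0 
405 236
```

View pics/p9.png

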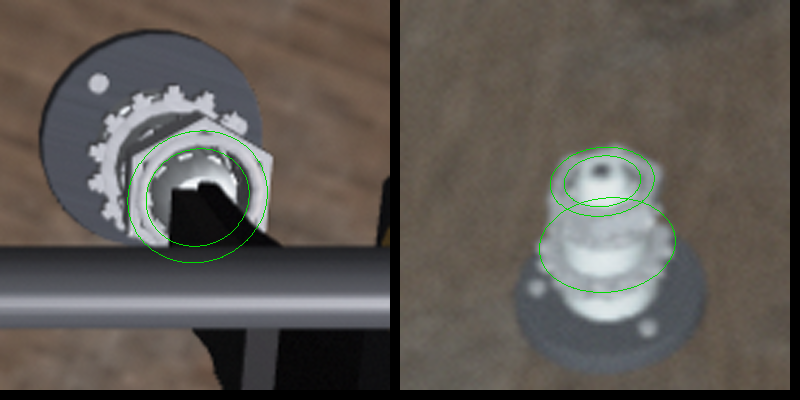

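```bash
python3 -c "
from workcell import r
print(r.hand_in(), r.get_obs()['t'])"
```

```text
the job is handed in; nothing more can be done
the job is handed in; nothing more can be done
```

I built up the set on the post in order: large sprocket, spacer sleeve, small sprocket, then the steel hex nut. I handed the job in at about 30 s; the hand-in gives no verdict.

**Last checks (wrist and side views):**
- **Height:** the nut's top face is at about 77–78 mm above the bench, against 77 mm expected. That height agrees with all four parts being in place and lying on each other.
- **Tilt:** the nut's top face slopes by less than 0.02 rad.
- **Centring:** the nut measured up to about 3 mm off the post axis. The bore itself allows only about 2 mm, and the limit is 5 mm.
- **Clearance:** the open gripper was well clear of the stack, with no force on the wrist.

**What failed or disagreed:**
- The top camera gave no usable depth on the nut in the final check, because nothing came back in the height range I used.
- The cameras disagreed by about 2–4 mm on x while I was centring the large sprocket. It still slid down with only a few newtons of sideways force.
- Lowering the nut gave no clear upward contact force before I released it. I judged it seated from the heights above.
- I did not measure the black cup and red lockring tool again at the end. The arm never went near the cup. The tool still lay clear of the gripper in the last wrist views that showed it.

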